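# Lock the wheel stand and snap the hub cap on

## Robot

A 6-joint arm with a two-finger parallel gripper is mounted at the origin on the work surface. World frame = base frame: x ahead of the robot, y to its left, z up, the work surface at z = 0. Lengths are in mm, angles in rad, forces in N, time in s.
With the tool pointing down it reaches from about 300 to 850 mm from the base axis. Payload 4.2 kg.
Tool frame: the origin (TCP) lies at the very end of the fingers, on their centre line; the grasp point (between the pads) lies ctrl.tcp_to_grasp behind it (ctrl.tcp_to_grasp is the distance from the TCP to the grasp point, in mm); z points along the fingers, y is the line along which they close (so a half turn about z gives the same grasp; the last joint's range is limited). The gripper opens to 91 mm and grips with 3 to 60 N. Pads are 32 mm wide; open, the fingers measure 118 mm over their backs; the gripper's body (76 mm by 178 mm) begins 60 mm behind the grasp point.
Start: joints at [-1.322, 0.32, 1.565, -0, 1.257, -0.02], TCP at [152.709, -554.37, 189.176] pointing down, gripper open.
Joint ranges: [-3.11, 3.11], [-0.84, 2.01], [0.21, 2.61], [-1.34, 4.49], [0.05, 2.63], [-2.56, 2.56]. Speed limits (rad/s): [2.57, 2.57, 3.14, 3.14, 3.14, 3.14].

## Interface

Orientations are given as a 3x3 rotation matrix whose columns are the frame's x, y, z axes.
In Python, from plant import ctrl gives the robot as it stands.
- The arm moves only by the shell command python3 -m pendant 'ROWS' [FORCE]. ROWS is JSON, a list that holds one entry, the list of rows, each a list of 7 numbers: the turn, a rotation vector about the world's x, y, z in degrees, then the shift along the world's x, y, z in cm, then the opening, from 0 (shut) to 1 (fully open). In form: [[[rx, ry, rz, tx, ty, tz, jaw], ...]]. A call has 1 to 12 rows; each row shifts and turns the commanded pose from where the row before left it; what a row does not reach is not made up. A row lasts 1/10 s, in which the tool goes at most 50 mm and 8.59 degrees, less where a joint would pass 70% of its speed; a pose out of reach is approached as far as the arm can. A call is refused whole if a number of a shift passes 5 or a number of a turn 8.59, either way. A call with a gripper value outside its range is refused whole. The fingers move at their own pace and stop on an object; FORCE is the grip in N (left out, the last holds). Time passes only in rows, so rows that do not move let the fingers close. It gives the time, the measured TCP pose, the force, the opening and the grip force at its end, in the units of the state.
- ctrl.state(): the state, without advancing time (a new reading comes with each control period).
- ctrl.read_camera(name): name is "scene" or "top"; returns a dict with "frame" (384x512x3 uint8, red, green, blue), "K" (3x3 intrinsics, pixels), "T" (4x4, takes a point from camera to world coordinates). Camera axes: x right, y down, z forward; pixel columns grow to the right and rows downward; lengths in mm; the calibration is good to about 2 mm. A picture is of the moment at which its call begins. There is no depth.
- ctrl.job_done(): hands the job in; it is judged then, once.
The state is a dict: "time_s": time; "joint_pos": joint angles; "dq": joint speeds; "effort": joint torques, N m; "tool_pos": TCP position; "tool_rot": TCP orientation; "wrist_force": force on the tool from outside, world axes, zero at the start; "moment": the same for the moment, N m; "finger_gap": finger opening in mm; "gripper_force": force on a finger pad.
Only numpy, scipy, OpenCV 4.12 (cv2) and the standard library are available. Lean on these libraries where they do the work, as an engineer would, in place of code of your own. Each camera call takes 0.05 s, during which the arm holds its last target. There are 200 camera calls.

## Task

Turn the wheel stand's selector knob to the green mark (wheel locked). Then take the green hub cap, push it down onto the stud of the wheel until it snaps past its catch, and keep pressing it firmly against its soft seat: the job finishes while you are still pressing the cap down, with the selector still on green. Leave the white spare cap, the lidar and the screwdriver where they are.

Things in the scene. Friction and masses are not known exactly. Their poses are not given: they have to be found in the camera images.
- stand: wheel stand, fixed: aluminium plate 140 x 300 x 12 mm (own x, y, z). At its own (0, +80 mm) a green and black mecanum wheel lies flat (96 mm across, top at 52 mm); at its own (0, -80 mm) a grey selector pedestal 90 x 90 mm, top at 44 mm. Origin: centre of the plate's underside, on the bench; z up. Yaw within about 0.35 rad
- hub_seat (a point): on the axis of the wheel's hub stud, level with the top of the unsqueezed black rubber seat ring (38 mm across), 60 mm above the bench; z up. A fixed steel stud 19 mm across stands 14 mm above this point; its top 4 mm tapers to 12 mm across. The cap goes over it, open end down, and ends with its underside at or below this point
- catch (a point): on the stud's axis, 6.5 mm above hub_seat: height of four sprung brass catch balls that stick out of the stud to 26.6 mm across. A cap set loosely on the stud rests on them, its underside about 10 mm above hub_seat. Pushing on takes about 10 N; when its underside is some 5 mm above hub_seat the resistance drops (the click): the balls jump out over its inner lip and pull it down onto the seat ring
- seat_ring (a joint): how far the rubber seat ring is squeezed down, in m: 0 untouched, 0.004 hard stop. About 1 N to start moving it, then 2.5 N per mm (0.002 is 6 N, 0.004 is 11 N). A snapped cap that nobody presses leaves it below 0.0005
- selector (a joint): angle of the selector knob in rad, grows as it turns clockwise seen from above; click positions (detents) at 0 white mark, 0.6 yellow mark, 1.2 GREEN mark, 1.8 red mark; range -0.1 to 1.9. It starts at white or yellow. About 0.06 N m carries it from one detent to the next
- selector_grip (a point): on the selector knob's axis, 67 mm above the bench; turns with the knob, z up. Knob: black disc 48 mm across with an upright grip bar 42 mm long (along this point's x), 14 mm thick (along y), its top 11 mm above this point; the disc's top is 15 mm below it. A white line on the bar marks its +x end, the pointer, which points at the coloured marks on the pedestal
- cap: the green hub cap, loose, standing open end down on the bench, 43 mm high, 28 to 56 g. Origin: centre of its underside; z is its axis, up. From below: skirt 38 mm across up to 19 mm, flange 45 mm across from 19 to 23 mm, then a round solid grip boss 24 mm across from 23 to 43 mm. Open below with an inner lip 22.6 mm across and 3 mm high, and above that a cavity 28 mm across up to 19 mm
- spare_cap: a white cap of the same shape, not to be used: leave it. It may stand on either of the two cap places
- lidar: bystander: black lidar, base 80 x 80 x 22 mm with a 72 mm drum on top, 48 mm high; origin at the centre of its underside
- screwdriver: bystander: screwdriver 160 mm long lying on the bench along its x axis
Mind the look-alikes: they are no part of the job. There is more than one size of the cap; the one meant has the size given above.

How it is judged:
By the outcome, as a careful person would: the job done as asked, in the order asked, and still so for the second after the job is handed in, while the arm keeps its last pose, push and grip.
It also fails if it takes over 54 s, if anything falls off the work surface, if the arm or the gripper's body presses on something with over 40 N, if the wrist force passes 120 N, or if a joint passes its speed limit or range.

## Working session

There is one attempt and no reset: what is moved stays moved. The work goes in short steps, Python scripts to look and compute and a shell command to move; the robot and the scene stay as the last step left them, time stands still between calls to the robot, and variables do not carry over. Pictures are saved under pics/ and viewed, at most 10 in all, crops included, and the job is handed in when it is done.

```bash
mkdir -p pics
cat > h.py <<'E'
import numpy as np,cv2
from plant import ctrl
def snap(n):
    c=ctrl.read_camera(n); np.savez(f'/tmp/{n}.npz',**{k:np.array(c[k]) for k in('frame','K','T')}); return c
def load(n): return np.load(f'/tmp/{n}.npz')
def ray(c,u,v,z):
    K,T=c['K'],c['T']; d=T[:3,:3]@np.linalg.solve(K,[u,v,1.]); o=T[:3,3]; return o+d*(z-o[2])/d[2]
def proj(c,p):
    K,T=c['K'],c['T']; q=K@(T[:3,:3].T@(np.array(p,float)-T[:3,3])); return q[:2]/q[2]
def crop(c,u0,v0,w,h,s,f):
    im=c['frame'][v0:v0+h,u0:u0+w,::-1]; cv2.imwrite(f,cv2.resize(im,None,fx=s,fy=s,interpolation=cv2.INTER_CUBIC))
E
python3 - <<'E'
from h import *
for n in('scene','top'):
    c=snap(n); cv2.imwrite(f'pics/{n}0.png',c['frame'][:,:,::-1]); print(c['T'][:3,3],c['T'][:3,2])
print(ctrl.tcp_to_grasp,ctrl.state())
E
```

```text
[1046.70518592  355.14947868  629.64315811] [-0.60527684 -0.35098736 -0.71445631]
[441.03193004 111.59843921 941.86985241] [ 0.15409914 -0.00113966 -0.98805473]
18.8 {'time_s': 0.1, 'joint_pos': array([-1.32199055e+00,  3.20245888e-01,  1.56553527e+00, -2.15870968e-05,
        1.25738804e+00, -1.99520464e-02]), 'dq': array([-0.00073164, -0.00133058, -0.00256475, -0.00057055,  0.00098363,
        0.00289243]), 'effort': array([ 1.31699272e-05, -4.13332021e+01, -2.32509542e+01,  7.29068276e-02,
        4.21835238e-02, -5.95087090e-05]), 'tool_pos': array([ 152.58461528, -553.88973224,  188.40253349]), 'tool_rot': array([[ 9.64099712e-01,  2.65540163e-01, -4.08123952e-04],
       [ 2.65540477e-01, -9.64098509e-01,  1.52294891e-03],
       [ 1.09324089e-05, -1.57664804e-03, -9.99998757e-01]]), 'wrist_force': array([ 0.07798159, -0.12862881,  0.38079211]), 'moment': array([ 0.01880341,  0.00864292, -0.04279199]), 'gripper_force': 0.0, 'finger_gap': 91.23524880812661}
```

View pics/scene0.png

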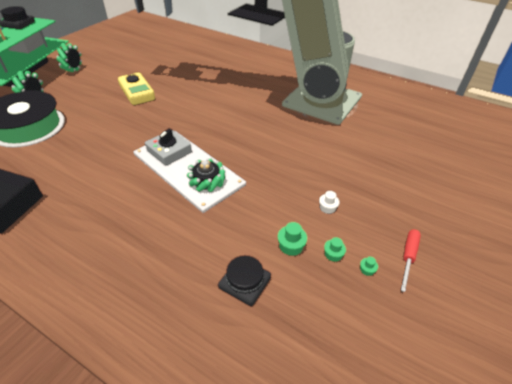

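View pics/top0.png

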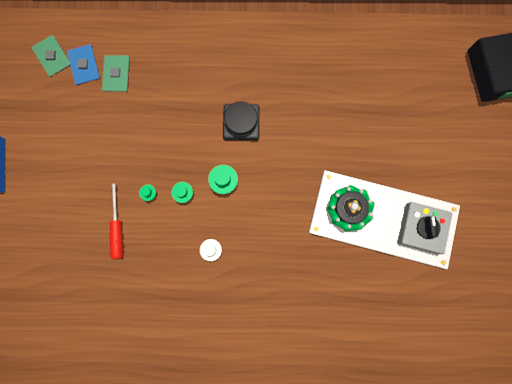

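Three green caps in the top view: (223,180) large, (182,193) medium and (148,193) small. The white spare at (210,250) is the size reference. I'll enlarge these and measure the flange widths.

Run:
```python
from h import *
c=load('top'); 
a=cv2.resize(c['frame'][150:270,130:250,::-1],None,fx=5,fy=5,interpolation=cv2.INTER_CUBIC)
cv2.imwrite('pics/caps.png',a[:,:600]); crop(c,300,160,170,115,4.7,'pics/stand.png')
hsv=cv2.cvtColor(c['frame'],cv2.COLOR_RGB2HSV)
m=((hsv[...,0]>50)&(hsv[...,0]<90)&(hsv[...,1]>150)&(hsv[...,2]>50)).astype(np.uint8)
w=((hsv[...,1]<60)&(hsv[...,2]>120)).astype(np.uint8)
for mm in(m,w):
  n,l,s,ct=cv2.connectedComponentsWithStats(mm)
  for i in range(1,n):
    if s[i,4]>80 and 130<ct[i][0]<250 and 150<ct[i][1]<280:
      x,y,ww,h=s[i,:4]; P=ray(c,x,y+h/2,21);Q=ray(c,x+ww,y+h/2,21); print(ct[i],ww,h,s[i,4],np.linalg.norm(P-Q),ray(c,*ct[i],21))
```

```text
[222.59717868 179.32601881] 28 28 638 59.94749268732317 [595.87124495 189.10253462  21.        ]
[181.85410334 192.29787234] 21 20 329 44.72479008320475 [566.61142031 275.17065612  21.        ]
[147.38118812 192.59405941] 16 16 202 34.0582405743183 [564.94461972 348.54687188  21.        ]
[210.31313131 249.69191919] 22 23 396 45.933248627068885 [446.46226775 210.80419318  21.        ]
```

View pics/caps.png

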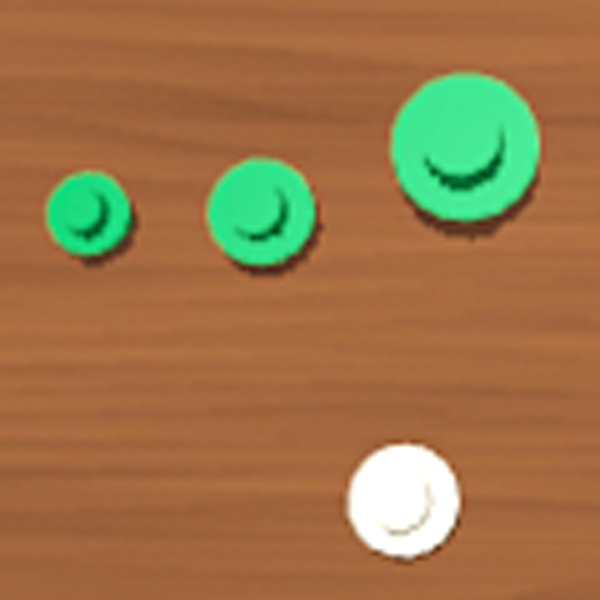

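View pics/stand.png

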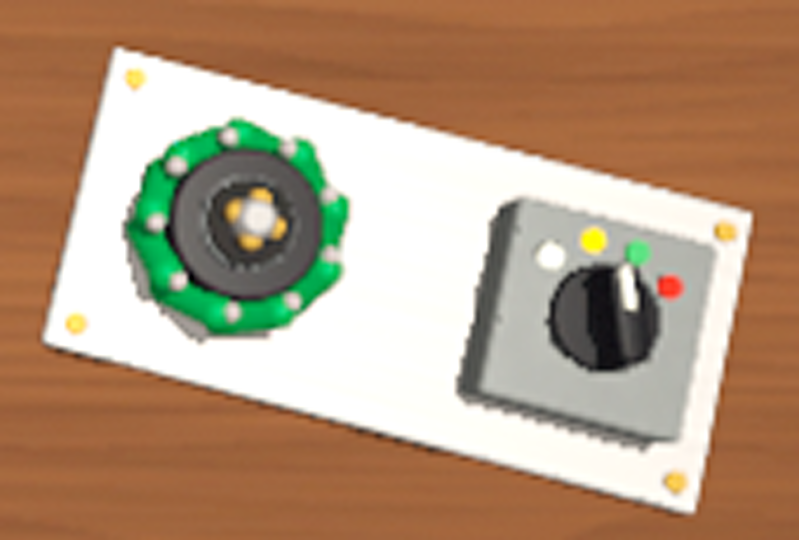

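The medium green cap at (182,193) has a 44.7 mm flange, matching the 45 mm given and the white spare. The others are 60 and 34 mm. In the stand crop, the stud top is at (258,218) and the knob disc centre near (604,317). The marks are white (550,256), yellow (593,240), green (638,252) and red (669,287). Next is the geometry.

Run:
```python
from h import *
c=load('top'); f=lambda p,z: ray(c,p[0]/4.7+300-.4,p[1]/4.7+160-.4,z)
C=np.array([f(p,12) for p in[(115,47),(752,213),(694,514),(43,345)]]); o=C.mean(0); print(C.round(1),o)
y=(C[0]+C[3]-C[1]-C[2]);print(np.linalg.norm(C[0]-C[1]),np.linalg.norm(C[0]-C[3])); y/=np.linalg.norm(y); yaw=np.arctan2(-y[0],y[1]); print('yaw',yaw)
ax=o-80*y; print('sel',ax,'disc',f((604,317),52),'stud est',o+80*y,'stud top',f((258,218),74))
for n,p in dict(w=(550,256),y=(593,240),g=(638,252),r=(669,287)).items():
  q=f(p,44)-ax; print(n,np.degrees(np.arctan2(q[1],q[0])),np.hypot(*q[:2]))
a,b=f((625,266),78),f((633,308),78); q=a-ax; print('ptr',np.degrees(np.arctan2(*(a-b)[1::-1])),np.degrees(np.arctan2(q[1],q[0])),a,b)
P=ray(c,181.85,192.3,21);print('cap',P)
s=load('scene')
for p in[(P[0],P[1],21),(*ax[:2],78),(*(o+80*y)[:2],74)]: print(proj(s,p))
crop(s,130,120,120,90,6.6,'pics/sc.png')
```

```text
[[ 621.9  -29.9   12. ]
 [ 548.9 -320.3   12. ]
 [ 413.3 -286.6   12. ]
 [ 484.4    3.9   12. ]] [ 517.11387419 -158.23395999   12.        ]
299.4550956128348 141.6179946602817
yaw -0.24326971790245527
sel [ 497.84368608 -235.87840507   12.        ] disc [ 497.95901179 -234.86113508   52.        ] stud est [536.38406229 -80.58951492  12.        ] stud top [536.5909403  -80.70762058  74.        ]
w 37.06002442107661 33.90214760549938
y 1.9800323910123694 34.39572871276081
g -32.0567372831262 34.63556029622456
r -65.63712694721917 34.301269461408026
ptr 8.139138286918078 3.593727001633293 [ 517.92569099 -234.61715976   78.        ] [ 500.24770406 -237.14543137   78.        ]
cap [566.60672186 275.17920923  21.        ]
[335.04994709 248.00608556]
[165.78829351 131.60953143]
[205.1035762  161.64090883]
```

View pics/sc.png

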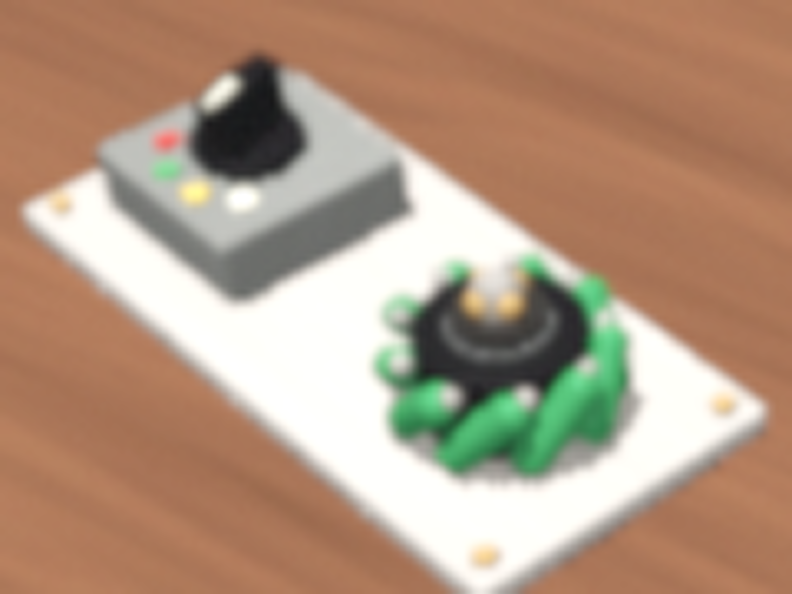

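The knob stands on yellow, with the bar at about 3.3°. Green is at about -31°, so it needs a 34.4° clockwise turn. I'll move above the knob.

```bash
python3 -m pendant '[[[0,0,-1.2,3.45,3.19,-0.6,0.5],[0,0,-1.2,3.45,3.19,-0.6,0.5],[0,0,-1.2,3.45,3.19,-0.6,0.5],[0,0,-1.2,3.45,3.19,-0.6,0.5],[0,0,-1.2,3.45,3.19,-0.6,0.5],[0,0,-1.2,3.45,3.19,-0.6,0.5],[0,0,-1.2,3.45,3.19,-0.6,0.5],[0,0,-1.2,3.45,3.19,-0.6,0.5],[0,0,-1.2,3.45,3.19,-0.6,0.5],[0,0,-1.3,3.45,3.19,-0.6,0.5],[0,0,0,0,0,0,0.5],[0,0,0,0,0,0,0.5]]]' 20
```

```text
time_s: 1.3
tool_pos: [497.7, -234.5, 128.5]
tool_rot: [[0.998, 0.06, -0.002], [0.06, -0.998, 0.0], [-0.002, -0.0, -1.0]]
wrist_force: [-0.2, -0.2, -0.4]
finger_gap: 45.6
gripper_force: 0.0
```

```bash
python3 -m pendant '[[[0,0,0,0,-0.1,-2.5,0.5],[0,0,0,0,0,-2.5,0.5],[0,0,0,0,0,-1.5,0.5],[0,0,0,0,0,-0.7,0.5],[0,0,0,0,0,0,0.0],[0,0,0,0,0,0,0.0],[0,0,0,0,0,0,0.0],[0,0,0,0,0,0,0.0],[0,0,0,0,0,0,0.0],[0,0,0,0,0,0,0.0]]]' 20
```

```text
time_s: 2.3
tool_pos: [497.9, -236.4, 57.5]
tool_rot: [[0.998, 0.058, 0.001], [0.058, -0.998, -0.0], [0.0, 0.0, -1.0]]
wrist_force: [-0.3, -0.8, 0.1]
finger_gap: 1.3
gripper_force: 0.0
```

```bash
python3 -c "
from h import *
c=snap('top');crop(c,360,170,110,90,6,'pics/g1.png')"
```

```text
(no output)
```

View pics/g1.png

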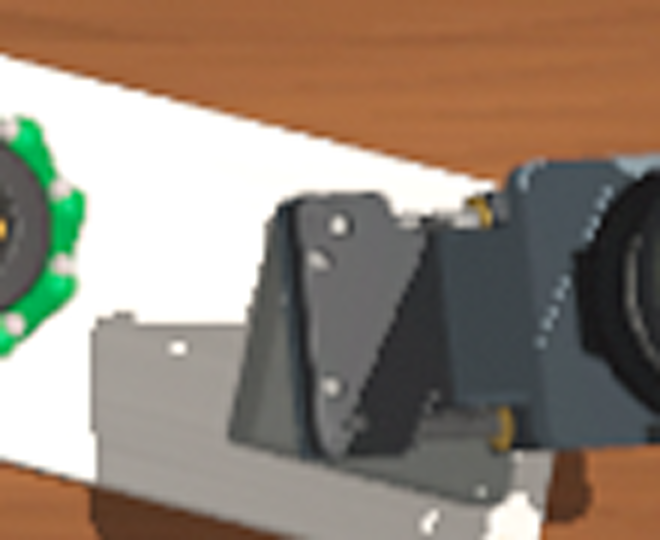

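```bash
python3 -c "
from h import *
c=snap('scene');crop(c,100,50,150,115,5,'pics/g2.png');print(ctrl.state()['finger_gap'])"
```

```text
0.1944353602640553
```

View pics/g2.png

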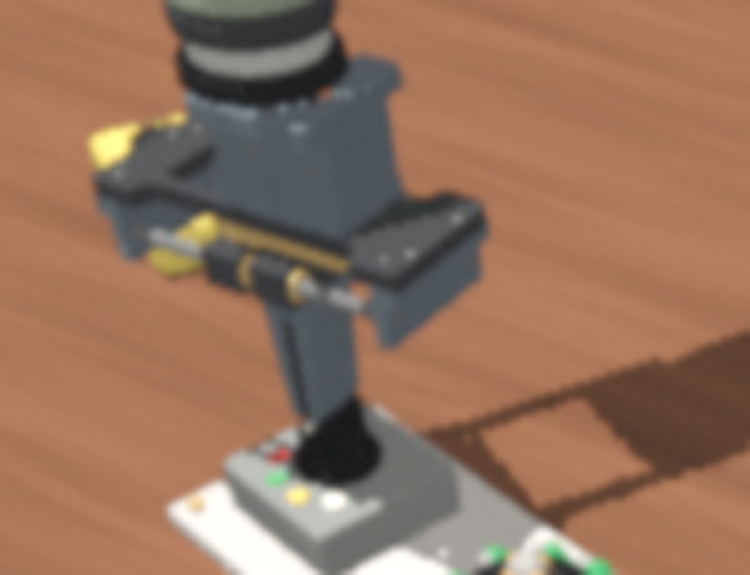

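```bash
python3 -c "
from h import *
s=load('scene');st=ctrl.state();p=st['tool_pos'];R=st['tool_rot'];print(p,st['joint_pos'])
for d in(0,20,40,60):
  print(d,[((proj(s,p-R[:,2]*d+R[:,0]*e)-[100,50])*5).round() for e in(-16,0,16)])
t=load('top')
for d in(0,60,80):
  print(d,[((proj(t,p-R[:,2]*d+R[:,0]*e)-[360,170])*6).round() for e in(-16,0,16)])
"
```

```text
[ 497.77165561 -236.33264709   57.28158155] [-4.64082240e-01  3.99456737e-01  1.80672190e+00 -1.12564690e-04
  9.35190275e-01  1.04902897e+00]
0 [array([353., 425.]), array([335., 440.]), array([315., 456.])]
20 [array([348., 393.]), array([329., 409.]), array([309., 425.])]
40 [array([342., 361.]), array([322., 376.]), array([303., 392.])]
60 [array([336., 328.]), array([316., 343.]), array([296., 359.])]
0 [array([424., 390.]), array([419., 342.]), array([414., 295.])]
60 [array([499., 382.]), array([493., 331.]), array([488., 280.])]
80 [array([526., 379.]), array([521., 327.]), array([515., 275.])]
```

The fingers closed without meeting the bar, and in the picture they end about 20 mm above the reported TCP. I'll lift and check numerically where the fingertips really are.

```bash
cp /tmp/scene.npz /tmp/scene_g.npz; python3 -m pendant '[[[0,0,0,0,0,3,0.5],[0,0,0,0,0,3,0.5],[0,0,0,0,0,0,0.5],[0,0,0,0,0,0,0.5],[0,0,0,0,0,0,0.5]]]' 20
python3 - <<'E'
from h import *
c=snap('scene');st=ctrl.state();p=st['tool_pos'];R=st['tool_rot'];print(p,st['finger_gap'])
g=st['finger_gap']/2
for s in(1,-1):
  for d in(0,20):
    print(s,d,[proj(c,p-R[:,2]*d+R[:,0]*e+R[:,1]*s*k).round(1) for e in(-16,16) for k in(g,g+13.5)])
f=c['frame'];
a=cv2.resize(f[70:150,130:210,::-1],None,fx=7,fy=7,interpolation=cv2.INTER_CUBIC);cv2.imwrite('pics/l1.png',a)
E
```

```text
time_s: 2.9
tool_pos: [496.9, -236.0, 116.2]
tool_rot: [[0.998, 0.058, -0.002], [0.058, -0.998, 0.001], [-0.002, -0.001, -1.0]]
wrist_force: [-0.1, 0.0, 0.3]
finger_gap: 37.9
gripper_force: 0.0
[ 496.8446627  -235.90072184  115.97345578] 41.66957229210217
1 0 [array([161.1, 113.6]), array([156.9, 112.2]), array([153.1, 119.7]), array([148.8, 118.2])]
1 20 [array([159.8, 106.8]), array([155.5, 105.4]), array([151.6, 112.8]), array([147.3, 111.4])]
-1 0 [array([174.3, 118.1]), array([178.6, 119.6]), array([166.4, 124.4]), array([170.8, 126. ])]
-1 20 [array([173.1, 111.2]), array([177.5, 112.7]), array([165.1, 117.5]), array([169.6, 119. ])]
```

View pics/l1.png

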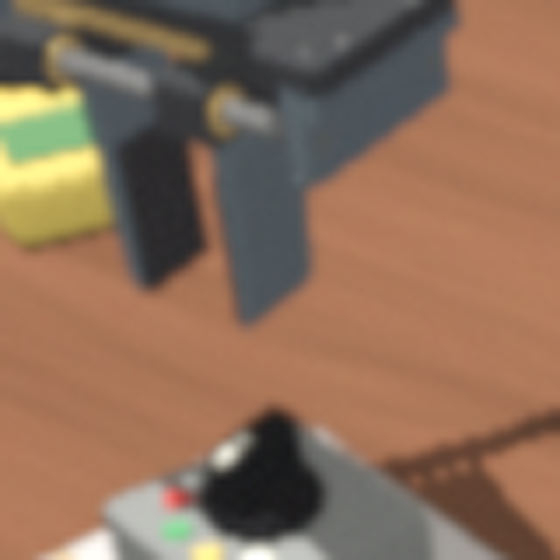

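The measured fingertips sit about 24 mm higher than the reported TCP in both fingers, with no sideways offset. That explains closing just above the bar, so I'll work with that z offset and go lower.

```bash
python3 -m pendant '[[[0,0,0,0,0,-3,0.45],[0,0,0,0,0,-2.5,0.45],[0,0,0,0,0,-1.5,0.45],[0,0,0,0,0,-0.8,0.45],[0,0,0,0,0,-0.4,0.3],[0,0,0,0,0,0,0.0],[0,0,0,0,0,0,0.0],[0,0,0,0,0,0,0.0],[0,0,0,0,0,0,0.0],[0,0,0,0,0,0,0.0]]]' 20
```

```text
time_s: 3.95
tool_pos: [498.3, -236.5, 35.9]
tool_rot: [[0.998, 0.057, 0.002], [0.057, -0.998, -0.001], [0.002, 0.001, -1.0]]
wrist_force: [0.7, 0.5, 3.4]
finger_gap: 14.1
gripper_force: 20.0
```

The bar is gripped with a 14.1 mm gap. Now I turn it clockwise.

```bash
python3 -m pendant '[[[0,0,-5,0,0,0,0],[0,0,-5,0,0,0,0],[0,0,-5,0,0,0,0],[0,0,-5,0,0,0,0],[0,0,-5,0,0,0,0],[0,0,-5,0,0,0,0],[0,0,-4.4,0,0,0,0],[0,0,0,0,0,0,0],[0,0,0,0,0,0,0],[0,0,0,0,0,0,0]]]' 30
```

```text
time_s: 4.95
tool_pos: [498.2, -237.2, 35.9]
tool_rot: [[0.857, -0.515, 0.001], [-0.515, -0.857, -0.002], [0.002, 0.001, -1.0]]
wrist_force: [-1.2, -2.6, 5.4]
finger_gap: 13.6
gripper_force: 30.0
```

```bash
python3 -m pendant '[[[0,0,0,0,0,0,0.5],[0,0,0,0,0,0,0.5],[0,0,0,0,0,0,0.5],[0,0,0,0,0,0,0.5],[0,0,0,0,0,2,0.5],[0,0,0,0,0,4,0.5]]]'; python3 -m pendant '[[[0,0,4,0.62,4.65,0,0.5],[0,0,4,0.62,4.65,0,0.5],[0,0,4,0.62,4.65,0,0.5],[0,0,4,0.62,4.65,0,0.5],[0,0,4,0.62,4.65,0,0.5],[0,0,4,0.62,4.65,0,0.5],[0,0,4,0.62,4.65,0,0.5],[0,0,4,0.62,4.65,0,0.5],[0,0,4,0.62,4.65,0,0.5],[0,0,4,0.62,4.65,0,0.5],[0,0,4,0.62,4.65,0,0.5],[0,0,0,0,0,0,0.5]]]'; python3 -c "
from h import *
c=snap('top');a=cv2.resize(c['frame'][180:265,390:470,::-1],None,fx=5,fy=5,interpolation=cv2.INTER_CUBIC)
s=snap('scene');b=cv2.resize(s['frame'][180:265,310:390,::-1],None,fx=5,fy=5,interpolation=cv2.INTER_CUBIC)
cv2.imwrite('pics/k.png',np.hstack([a,b]));print((proj(s,(566.6,275.2,43))-[310,180])*5,proj(s,ctrl.state()['tool_pos']+[0,0,24]))"
```

```text
time_s: 5.55
tool_pos: [495.2, -235.0, 92.8]
tool_rot: [[0.856, -0.516, -0.007], [-0.516, -0.856, 0.004], [-0.008, 0.001, -1.0]]
wrist_force: [0.0, -0.4, 0.5]
finger_gap: 45.4
gripper_force: 0.0
time_s: 6.75
tool_pos: [566.3, 280.9, 94.7]
tool_rot: [[0.973, 0.229, 0.001], [0.229, -0.973, 0.003], [0.002, -0.002, -1.0]]
wrist_force: [0.2, -0.6, -0.2]
finger_gap: 45.5
gripper_force: 0.0
[134.96321205 307.94014004] [344.86155132 217.01351842]
```

View pics/k.png

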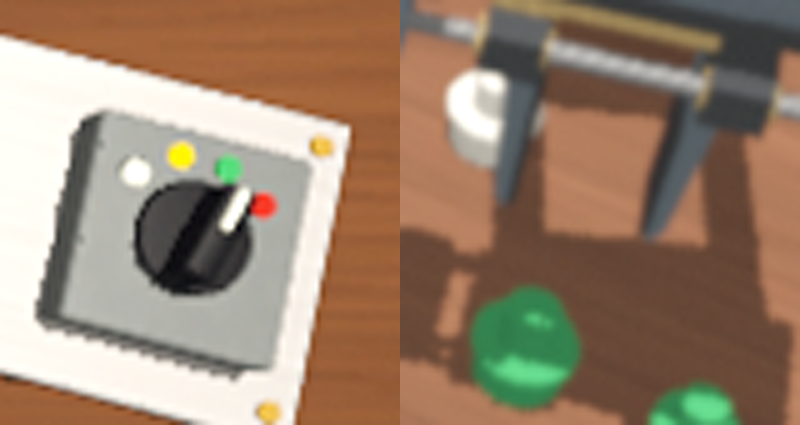

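The pointer now points between the knob centre and green, matching the expected -31°. The cap is where I computed it, with its boss top at about (530,300) in the crop. I'll check the knob angle numerically and start the descent.

```bash
python3 - <<'E'
from h import *
c=load('top');f=lambda u,v:ray(c,u/5+390-.4,v/5+180-.4,78)
a,b=f(243,190),f(229,228);q=a-np.array([497.8,-235.6,78]);print(np.degrees(np.arctan2(*(a-b)[1::-1])),np.degrees(np.arctan2(q[1],q[0])))
E
python3 -m pendant '[[[0,0,0,0,0,0,0.5],[0,0,0,0,0,-2.5,0.5],[0,0,0,0,0,-2.5,0.5],[0,0,0,0,0,-1.5,0.5],[0,0,0,0,0,0,0.5],[0,0,0,0,0,0,0.5]]]'
```

```text
-22.58995913146561 -29.906320306271496
time_s: 7.45
tool_pos: [566.2, 274.0, 30.6]
tool_rot: [[0.975, 0.222, 0.0], [0.222, -0.975, -0.0], [0.0, 0.0, -1.0]]
wrist_force: [0.5, 1.1, 1.2]
finger_gap: 45.6
gripper_force: 0.0
```

```bash
python3 -m pendant '[[[0,0,0,0,0.1,-1.5,0.5],[0,0,0,0,0,-0.8,0.5],[0,0,0,0,0,-0.4,0.5],[0,0,0,0,0,0,0],[0,0,0,0,0,0,0],[0,0,0,0,0,0,0],[0,0,0,0,0,0,0],[0,0,0,0,0,0,0],[0,0,0,0,0,0,0]]]' 30
```

```text
time_s: 8.35
tool_pos: [566.3, 276.3, 3.7]
tool_rot: [[0.975, 0.223, 0.001], [0.223, -0.975, 0.0], [0.001, -0.0, -1.0]]
wrist_force: [-0.2, -1.2, 2.2]
finger_gap: 22.6
gripper_force: 30.0
```

```bash
python3 -m pendant '[[[0,0,0,0,0,1,0],[0,0,0,0,0,3,0],[0,0,0,0,0,4,0],[0,0,0,0,0,3.5,0],[0,0,0,0,0,0,0]]]' 45; python3 -m pendant '[[[0,0,0,-0.37,-4.46,0,0],[0,0,0,-0.37,-4.46,0,0],[0,0,0,-0.37,-4.46,0,0],[0,0,0,-0.37,-4.46,0,0],[0,0,0,-0.37,-4.46,0,0],[0,0,0,-0.37,-4.46,0,0],[0,0,0,-0.37,-4.46,0,0],[0,0,0,-0.37,-4.46,0,0],[0,0,0,0,0,0,0],[0,0,0,0,0,0,0],[0,0,0,0,0,0,0],[0,0,0,0,0,0,0]]]'
```

```text
time_s: 8.85
tool_pos: [569.2, 277.8, 124.5]
tool_rot: [[0.975, 0.223, 0.01], [0.223, -0.975, 0.005], [0.011, -0.002, -1.0]]
wrist_force: [0.9, 0.0, -0.5]
finger_gap: 22.9
gripper_force: 45.0
time_s: 10.05
tool_pos: [536.3, -79.4, 118.0]
tool_rot: [[0.974, 0.225, -0.0], [0.225, -0.974, 0.0], [-0.0, -0.0, -1.0]]
wrist_force: [0.5, -0.7, -0.3]
finger_gap: 22.7
gripper_force: 45.0
```

```bash
python3 -m pendant '[[[0,0,0,0,-0.12,-1.5,0],[0,0,0,0,0,-1.0,0],[0,0,0,0,0,-0.4,0],[0,0,0,0,0,0,0],[0,0,0,0,0,0,0]]]'
python3 - <<'E'
from h import *
c=snap('scene');p=ctrl.state()['tool_pos'];print(p)
u0,v0,s=170,115,8
im=cv2.resize(c['frame'][v0:v0+70,u0:u0+75,::-1],None,fx=s,fy=s,interpolation=cv2.INTER_CUBIC)
z=p[2]-3.7;t=np.linspace(0,6.28,60)
for r,zz,(x,y),col in((19,z,p[:2],(255,255,255)),(22.5,z+19,p[:2],(0,255,255)),(9.5,60,(536.5,-80.65),(0,0,255)),(19,60,(536.5,-80.65),(255,0,255))):
  q=np.array([(proj(c,(x+r*np.cos(a),y+r*np.sin(a),zz))-[u0,v0]+.5)*s for a in t]).astype(int);cv2.polylines(im,[q],True,col,1)
cv2.imwrite('pics/o.png',im)
E
```

```text
time_s: 10.55
tool_pos: [536.6, -81.6, 89.4]
tool_rot: [[0.975, 0.224, 0.0], [0.224, -0.975, -0.0], [0.0, 0.0, -1.0]]
wrist_force: [-0.1, 0.1, -0.8]
finger_gap: 22.5
gripper_force: 45.0
[536.72744985 -81.78787391  89.59746453]
```

View pics/o.png

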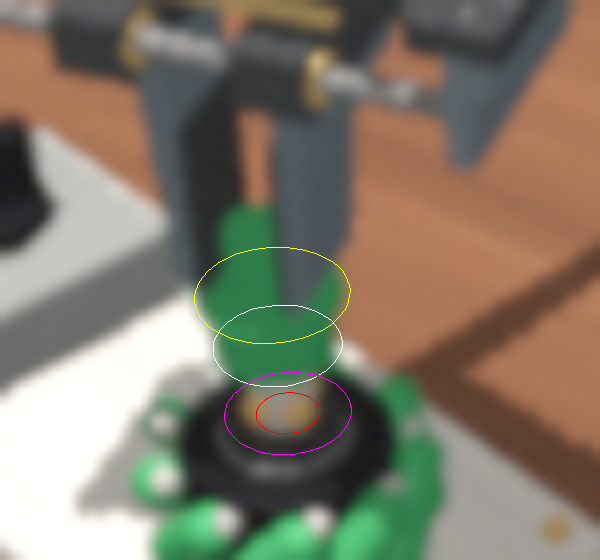

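The held cap sits coaxial above the stud to within about 1 mm. Skirt bottom is around (275,385) and the stud around (282,410) in the crop. Descending.

```bash
python3 -m pendant '[[[0,0,0,0,0.08,-0.5,0],[0,0,0,0,0,-0.5,0],[0,0,0,0,0,-0.3,0],[0,0,0,0,0,0,0],[0,0,0,0,0,0,0]]]'; python3 -m pendant '[[[0,0,0,0,0,-0.2,0],[0,0,0,0,0,-0.1,0],[0,0,0,0,0,-0.1,0],[0,0,0,0,0,0,0],[0,0,0,0,0,0,0]]]'
```

```text
time_s: 11.1
tool_pos: [536.3, -81.1, 76.1]
tool_rot: [[0.975, 0.223, -0.0], [0.223, -0.975, -0.0], [-0.0, 0.0, -1.0]]
wrist_force: [0.2, 0.7, 0.5]
finger_gap: 22.7
gripper_force: 45.0
time_s: 11.6
tool_pos: [536.7, -81.1, 72.8]
tool_rot: [[0.975, 0.223, 0.001], [0.223, -0.975, -0.0], [0.001, 0.0, -1.0]]
wrist_force: [-0.5, -0.4, 5.5]
finger_gap: 23.0
gripper_force: 45.0
```

```bash
python3 -m pendant '[[[0,0,0,0,0,-0.1,0],[0,0,0,0,0,-0.1,0],[0,0,0,0,0,0,0],[0,0,0,0,0,0,0]]]'; python3 -m pendant '[[[0,0,0,0,0,-0.1,0],[0,0,0,0,0,-0.1,0],[0,0,0,0,0,0,0],[0,0,0,0,0,0,0]]]';python3 -m pendant '[[[0,0,0,0,0,-0.1,0],[0,0,0,0,0,-0.1,0],[0,0,0,0,0,0,0],[0,0,0,0,0,0,0]]]'
```

```text
time_s: 12.0
tool_pos: [537.4, -81.1, 72.0]
tool_rot: [[0.975, 0.223, 0.003], [0.223, -0.975, -0.0], [0.003, 0.001, -1.0]]
wrist_force: [-1.4, 0.3, 11.3]
finger_gap: 22.7
gripper_force: 45.0
time_s: 12.4
tool_pos: [536.1, -81.1, 67.9]
tool_rot: [[0.975, 0.223, -0.0], [0.223, -0.975, -0.0], [-0.0, 0.0, -1.0]]
wrist_force: [0.1, -0.4, 0.5]
finger_gap: 22.6
gripper_force: 45.0
time_s: 12.8
tool_pos: [535.6, -81.1, 64.8]
tool_rot: [[0.975, 0.223, -0.002], [0.223, -0.975, 0.0], [-0.002, -0.001, -1.0]]
wrist_force: [2.6, -1.8, -11.8]
finger_gap: 22.4
gripper_force: 45.0
```

The click came through: force rose to 11 N and then dropped, and now the balls pull the cap down. I'll keep going onto the seat.

```bash
python3 -m pendant '[[[0,0,0,0,0,-0.1,0],[0,0,0,0,0,-0.1,0],[0,0,0,0,0,0,0],[0,0,0,0,0,0,0]]]'; python3 -m pendant '[[[0,0,0,0,0,-0.1,0],[0,0,0,0,0,-0.1,0],[0,0,0,0,0,0,0],[0,0,0,0,0,0,0]]]';python3 -m pendant '[[[0,0,0,0,0,-0.1,0],[0,0,0,0,0,0,0],[0,0,0,0,0,0,0]]]'
```

```text
time_s: 13.2
tool_pos: [536.1, -81.1, 64.3]
tool_rot: [[0.975, 0.223, -0.0], [0.223, -0.975, -0.0], [-0.0, -0.0, -1.0]]
wrist_force: [-0.2, -1.6, -4.7]
finger_gap: 22.5
gripper_force: 45.0
time_s: 13.6
tool_pos: [536.8, -81.1, 62.9]
tool_rot: [[0.975, 0.223, 0.001], [0.223, -0.975, -0.0], [0.001, 0.0, -1.0]]
wrist_force: [-1.6, 0.1, 2.5]
finger_gap: 22.5
gripper_force: 45.0
time_s: 13.9
tool_pos: [536.7, -81.1, 61.7]
tool_rot: [[0.975, 0.223, 0.001], [0.223, -0.975, -0.0], [0.001, 0.0, -1.0]]
wrist_force: [-1.8, -1.4, 5.1]
finger_gap: 22.8
gripper_force: 45.0
```

```bash
python3 -m pendant '[[[0,0,0,0,0,-0.1,0],[0,0,0,0,0,0,0],[0,0,0,0,0,0,0],[0,0,0,0,0,0,0]]]'; python3 -m pendant '[[[0,0,0,0,0,-0.08,0],[0,0,0,0,0,0,0],[0,0,0,0,0,0,0],[0,0,0,0,0,0,0]]]'
```

```text
time_s: 14.3
tool_pos: [536.7, -81.1, 60.9]
tool_rot: [[0.975, 0.223, 0.001], [0.223, -0.975, -0.0], [0.001, 0.001, -1.0]]
wrist_force: [-1.7, -0.6, 7.1]
finger_gap: 22.5
gripper_force: 45.0
time_s: 14.7
tool_pos: [536.7, -81.2, 60.3]
tool_rot: [[0.975, 0.223, 0.001], [0.223, -0.975, -0.0], [0.001, 0.001, -1.0]]
wrist_force: [-2.8, 0.1, 8.1]
finger_gap: 22.8
gripper_force: 45.0
```

```bash
python3 -m pendant '[[[0,0,0,0,0,-0.05,0],[0,0,0,0,0,0,0],[0,0,0,0,0,0,0],[0,0,0,0,0,0,0],[0,0,0,0,0,0,0],[0,0,0,0,0,0,0],[0,0,0,0,0,0,0],[0,0,0,0,0,0,0]]]'
python3 - <<'E'
from h import *
for n,(u,v,w,h) in dict(scene=(152,124,24,24),top=(415,212,30,30)).items():
  o=load(n)['frame'] if n=='top' else np.load('/tmp/scene.npz')['frame']; c=ctrl.read_camera(n)['frame']
  print(n,np.abs(o[v:v+h,u:u+w].astype(int)-c[v:v+h,u:u+w]).mean())
for i in range(2): print(ctrl.state()['wrist_force'])
E
```

```text
time_s: 15.5
tool_pos: [536.7, -81.2, 60.0]
tool_rot: [[0.975, 0.223, 0.001], [0.223, -0.975, -0.0], [0.001, 0.001, -1.0]]
wrist_force: [-2.7, -0.1, 9.4]
finger_gap: 22.5
gripper_force: 45.0
scene 8.986689814814815
top 18.25888888888889
[-3.52933479 -0.98751636  8.59408945]
[-3.52933479 -0.98751636  8.59408945]
```

The picture difference around the knob could be shadow. I'll locate the white pointer line directly.

Run:
```python
from h import *
o=load('scene')['frame'];c=snap('scene');n=c['frame']
for f in(o,n):
  r=f[124:142,155:172].astype(int).min(2); 
  ed=r[5:, :]; print(cv2.phaseCorrelate(np.float64(o[120:150,150:178].mean(2)),np.float64(f[120:150,150:178].mean(2))))
  print(r[::2])
print(proj(c,(497.8+17*np.cos(-.54),-235.6+17*np.sin(-.54),78))-[155,124], proj(c,(497.8+17,-235.6,78))-[155,124])
```

```text
((0.0, 0.0), 1.0)
[[ 86  84  84  86  86  87  87  88  90  90  90  89  89  90  90  90  91]
 [ 88  89  88  88  87  87  86  85  87  87  89  89  89  90  89  90  89]
 [ 89  89  88  88  89  88  88  88  87  87  86  86  87  87  86  84  85]
 [ 89  90  90  90  91  92  93 102 113 104  84  74  69  65  60  55  55]
 [ 87  89 116 163 183 187 204 220 205 172 118  69  49  44  43  40  39]
 [ 88  88 128 181 177 150 126 114  94  75  53  38  32  31  29  28  27]
 [122 142 149 111  60  36  33  31  28  29  25  28  27  28  26  25  27]
 [180 184 178 140  80  38  26  27  27  26  25  30  26  27  28  27  27]
 [138 142 154 126  76  39  30  25  28  28  28  29  30  28  32  33  36]]
((-0.4720535140005495, 0.053974639883488607), 0.8323520076906714)
[[ 86  86  87  92 100  92  86  79  77  79  80  81  80  79  81  89  92]
 [ 89  88  88  89  97 102  90  82  83  88  91  92  91 104 131 144 146]
 [ 89  89  88  89  93 101  93  84  81  81  83  88  88  97 115 125 131]
 [ 90  88  90  90  95 108 115  98  82  76  77  78  69  64  59  57  63]
 [ 87  89 116 164 184 177 155 132  99  72  68  56  47  44  42  39  38]
 [ 87  88 128 180 177 147 109  73  50  40  38  35  33  30  30  26  29]
 [122 142 149 111  59  38  33  30  26  28  27  26  29  27  24  26  25]
 [181 183 178 140  80  38  28  28  27  27  28  27  27  28  26  29  29]
 [138 142 154 126  75  37  28  28  25  25  27  28  28  28  31  36  37]]
[4.50859497 9.33167526] [ 6.4570675  10.88714334]
```

The pointer's pixels are unchanged, so the selector is still on green and the rest is the gripper's shadow. The cap is pressed at about 9 N, so I'll hand in.

```bash
python3 -c "
from plant import ctrl
print(ctrl.job_done())"
```

```text
the job is handed in; nothing more can be done
None
```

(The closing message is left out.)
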